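Pipe up the air manifold: screw on the elbows and open the valve

ROBOT

A 6-joint arm with a two-finger parallel gripper is mounted at the origin on a cart in front of the work surface, level with it; the furniture and walls round the work are solid. World frame = base frame: x ahead of the robot, y to its left, z up, the work surface at z = 0. Lengths are in m, angles in rad, forces in N, time in s.
With the tool pointing down it reaches from about 0.35 to 0.875 m from the base axis. Payload 4.2 kg.
Tool frame: the origin (TCP) lies between the finger pads, 19 mm behind the fingertips; this is the grasp point; z points along the fingers, y is the line along which they close (so a half turn about z gives the same grasp; the last joint's range is limited). The gripper opens to 87 mm and grips with 3 to 60 N. Pads are 19 mm wide; open, the fingers measure 117 mm over their backs; the gripper's body (75 mm by 190 mm) begins 51 mm behind the grasp point.
Start: joints at [-0.967, 0.385, 0.008, 0, -1.194, -0.259], TCP at [0.211, -0.588, 0.241] pointing down, gripper open.
Joint ranges: [-3.14, 3.14], [-1.21, 2.06], [-1.07, 1.41], [-3.16, 2.05], [-2.99, -0.16], [-3.1, 3.1]. Speed limits (rad/s): [2.79, 2.79, 3.14, 3.14, 3.14, 3.14].

INTERFACE

Orientations are given as a 3x3 rotation matrix whose columns are the frame's x, y, z axes.
In Python, from bench import ctrl gives the robot as it stands.
- The arm moves only by the shell command python3 -m crank 'ROWS' [FORCE]. ROWS is JSON, a list of rows, each a list of 3 entries, a list of its own where there are three numbers: the opening, from 0 (shut) to 1 (fully open), then the shift along the world's x, y, z normalised to -1 to 1, where 1 is 100 cm, then the turn, a rotation vector about the world's x, y, z normalised to -1 to 1, where 1 is 0.5 rad. In form: [[fingers, [x, y, z], [rx, ry, rz]], ...]. A call has 1 to 10 rows; each row shifts and turns the commanded pose from where the row before left it; what a row does not reach is not made up. A row lasts 1/10 s, in which the tool goes at most 50 mm and 8.59 degrees, less where a joint would pass 70% of its speed; a pose out of reach is approached as far as the arm can. A call with a number of a shift or a turn outside -1 to 1 is refused whole. A call with a gripper value outside its range is refused whole. The fingers move at their own pace and stop on an object; FORCE is the grip in N (left out, the last holds). Time passes only in rows, so rows that do not move let the fingers close. It gives the time, the measured TCP pose, the force, the opening and the grip force at its end, in the units of the state.
- ctrl.read_state(): the state, without advancing time (a new reading comes with each control period).
- ctrl.capture(name): name is "side" or "top"; returns the picture (480x640x3 uint8, red, green, blue); there is no depth.
- ctrl.camera_info(name): a dict with "intrinsics" (3x3 intrinsics, pixels), "eye" and "rotation" of the camera in the world. Camera axes: x right, y up, looking along -z (the intrinsics and any distortion apply to the point x, -y, -z); pixel columns grow to the right and rows downward; lengths in m; the calibration is good to about 2 mm. A picture is of the moment at which its call begins. camera_info takes no time and is no camera call.
- ctrl.sign_off(): hands the job in; it is judged then, once.
The state is a dict: "time": time; "joint_pos": joint angles; "qd": joint speeds; "effort": joint torques, N m; "tcp_pos": TCP position; "eef_rot": TCP orientation; "ft_force": force on the tool from outside, world axes, zero at the start; "wrist_torque": the same for the moment, N m; "grip_width": opening from 0.0 (shut) to 1.0 (fully open); "finger_force": force on a finger pad.
Only numpy, scipy, OpenCV 4.12 (cv2) and the standard library are available. Lean on these libraries where they do the work, as an engineer would, in place of code of your own. Each camera call takes 0.05 s, during which the arm holds its last target. There are 200 camera calls.

TASK

Pipe up the air manifold for the mill: first shut the supply valve fully with its handwheel (clockwise), then screw every elbow that lies ready onto the stub of its own colour, well down onto the flange, stopping with its outlet pointing at the white mark on that flange. With all elbows on, open the handwheel until its red pointer stands at the green mark; leave the jars and the solder reel alone.

Things in the scene. Friction and masses are not known exactly. Their poses are not given: they have to be found in the camera images.
- manifold: fixed grey distribution bar on the desk, 82 x 330 x 24 mm, with three threaded stubs standing up from coloured round flanges, 115 mm apart along its y axis (red at +115 mm, blue at 0, green at -115 mm); origin: centre of its underside
- outlet_red: fixed threaded steel stub on the red flange, 28 mm across the thread, 30 mm high; flange 78 mm across, top 29 mm above the desk. Origin: on the stub's axis at the flange's top face; x points to the white mark on the flange, z up. Right-hand thread, 12 mm lead: clockwise from above screws down. A stub whose elbow is absent is self-sealing and stays bare
- elbow_red: loose brass elbow, 0.22 kg, standing socket down, 80 mm high; red square head 28 x 28 mm (49 to 80 mm above the foot, flats facing its x and y): grip there, fingertips above 51 mm. Body 39 mm across, collar 54 x 6 mm at the foot, socket 32 mm wide, 31 deep, thread lugs inside. Outlet pipe 20 mm thick along its +x. Origin: centre of foot; z up. May be absent
- elbow_red_tip (a point): centre of the red elbow's outlet end, 46 mm out along its x and 40 mm above its foot. Any elbow set over its stub drops until its lug rests on the thread. Set with the outlet 250 degrees counter-clockwise from the mark (110 clockwise) it drops to 10 mm above the flange and then needs the least turning, 250 degrees clockwise
- outlet_blue: fixed threaded steel stub on the blue flange, 28 mm across the thread, 30 mm high; flange 78 mm across, top 29 mm above the desk. Origin: on the stub's axis at the flange's top face; x points to the white mark on the flange, z up. Right-hand thread, 12 mm lead: clockwise from above screws down. A stub whose elbow is absent is self-sealing and stays bare
- elbow_blue: loose brass elbow, 0.22 kg, standing socket down, 80 mm high; blue square head 28 x 28 mm (49 to 80 mm above the foot, flats facing its x and y): grip there, fingertips above 51 mm. Body 39 mm across, collar 54 x 6 mm at the foot, socket 32 mm wide, 31 deep, thread lugs inside. Outlet pipe 20 mm thick along its +x. Origin: centre of foot; z up. May be absent
- elbow_blue_tip (a point): centre of the blue elbow's outlet end, 46 mm out along its x and 40 mm above its foot. Any elbow set on with its outlet less than 240 degrees counter-clockwise from the mark stays one lead (12 mm) higher and needs a full turn more
- outlet_green: fixed threaded steel stub on the green flange, 28 mm across the thread, 30 mm high; flange 78 mm across, top 29 mm above the desk. Origin: on the stub's axis at the flange's top face; x points to the white mark on the flange, z up. Right-hand thread, 12 mm lead: clockwise from above screws down. A stub whose elbow is absent is self-sealing and stays bare
- elbow_green: loose brass elbow, 0.22 kg, standing socket down, 80 mm high; green square head 28 x 28 mm (49 to 80 mm above the foot, flats facing its x and y): grip there, fingertips above 51 mm. Body 39 mm across, collar 54 x 6 mm at the foot, socket 32 mm wide, 31 deep, thread lugs inside. Outlet pipe 20 mm thick along its +x. Origin: centre of foot; z up. May be absent
- elbow_green_tip (a point): centre of the green elbow's outlet end, 46 mm out along its x and 40 mm above its foot. Any elbow screwed down meets the mark with its foot 1 to 2 mm above the flange and bottoms some 45 degrees past it; it has up to 4 mm of axial play and stays where it is let go
- valve: fixed supply valve: grey round dial plate 132 mm across and 10 mm high on the desk, brass column, handwheel on top. Origin: centre of its underside, on the wheel's upright axis. On the dial plate a white mark (shut) along its own +x, and a green mark 3.4 rad counter-clockwise from it seen from above
- handwheel (a joint): angle of the handwheel in rad: 0 = shut (red pointer over the white mark, a stop), growing counter-clockwise seen from above as it opens; 3.4 = red pointer over the green mark; upper stop at 5.0; stays where it is left, friction about 0.12 Nm
- wheel_hub (a point): on the handwheel's axis 85 mm above the desk, the height to grip (TCP): a steel square boss 26 x 26 mm from 61 to 93 mm above the desk; at joint value 0 its flats face the valve's own x and y, and they turn with the wheel. The black rim below is 102 mm across, its top at 59 mm, with the red pointer up to 63 mm: keep the fingertips above 64 mm
- wheel_pointer (a point): outer end of the red pointer on the handwheel's rim, 55 mm from the axis
- flux_jar: bystander: small jar, amber with black lid, 45 mm across, 42 mm high; leave alone; origin centre of underside
- grease_jar: bystander: white jar with red lid, 55 mm across, 50 mm high; leave alone; origin centre of underside
- solder_reel: bystander: reel of solder, 52 mm across, 28 mm high; leave alone; origin centre of underside

How it is judged:
By the outcome, as a careful person would: the job done as asked, in the order asked, and still so for the second after the job is handed in, with the robot touching nothing.
Of elbow_red, elbow_blue, elbow_green only 2 to 3 are there at a start; the rules pass over those that are not, and their reading is None.
At some moment in a run one of elbow_red, elbow_blue, elbow_green may be knocked a few centimetres aside while the robot is not near it.
It also fails if it takes over 210 s, if anything falls off the work surface, if the arm or the gripper's body presses on something with over 40 N, if the wrist force passes 120 N, or if a joint passes its speed limit or range.

## Working session

There is one attempt and no reset: what is moved stays moved. The work goes in short steps, Python scripts to look and compute and a shell command to move; the robot and the scene stay as the last step left them, time stands still between calls to the robot, and variables do not carry over. Pictures are saved under pics/ and viewed, at most 14 in all, crops included, and the job is handed in when it is done.

```bash
ls; mkdir -p pics; python3 - <<'E'
from bench import ctrl
import cv2
for n in("top","side"):
    cv2.imwrite(f"pics/{n}0.png",ctrl.capture(n)[:,:,::-1]); i=ctrl.camera_info(n); print(n,i)
s=ctrl.read_state();print(s)
E
```

```text
pics
top {'intrinsics': array([[469.68199824,   0.        , 323.38515368],
       [  0.        , 469.68199824, 237.51263347],
       [  0.        ,   0.        ,   1.        ]]), 'eye': array([ 0.35291572, -0.11874123,  1.0146096 ]), 'rotation': array([[-0.03040262,  0.97771156, -0.2077397 ],
       [-0.99953434, -0.03028055,  0.00376828],
       [-0.00260619,  0.20775753,  0.97817688]])}
side {'intrinsics': array([[581.76817802,   0.        , 305.63514357],
       [  0.        , 581.76817802, 237.092453  ],
       [  0.        ,   0.        ,   1.        ]]), 'eye': array([0.44544897, 0.95045091, 0.55181474]), 'rotation': array([[-0.99407158,  0.05135178, -0.09583683],
       [-0.10827685, -0.38736748,  0.91554495],
       [ 0.00989079,  0.92049412,  0.39063121]])}
{'time': 0.1, 'joint_pos': array([-9.67390311e-01,  3.85474893e-01,  6.78728372e-03, -4.66883512e-04,
       -1.19402368e+00, -2.58595503e-01]), 'qd': array([-0.00089246, -0.00301383,  0.00410482,  0.00136388,  0.00032348,
       -0.0007497 ]), 'effort': array([ 6.61257454e-04, -3.91689348e+01,  1.87936485e+01,  4.23186377e+00,
        1.35286685e-02, -6.82410996e-05]), 'tcp_pos': array([ 0.21111425, -0.58773103,  0.24027682]), 'eef_rot': array([[-9.41197684e-01, -3.37855572e-01, -7.29155350e-04],
       [-3.37856352e-01,  9.41195921e-01,  1.82311461e-03],
       [ 7.03286131e-05,  1.96226101e-03, -9.99998072e-01]]), 'ft_force': array([ 1.08171757, -0.64247207,  0.3863443 ]), 'wrist_torque': array([0.01619169, 0.06378213, 0.00391285]), 'finger_force': 0.0, 'grip_width': 1.0026695765932574}
```

View pics/top0.png

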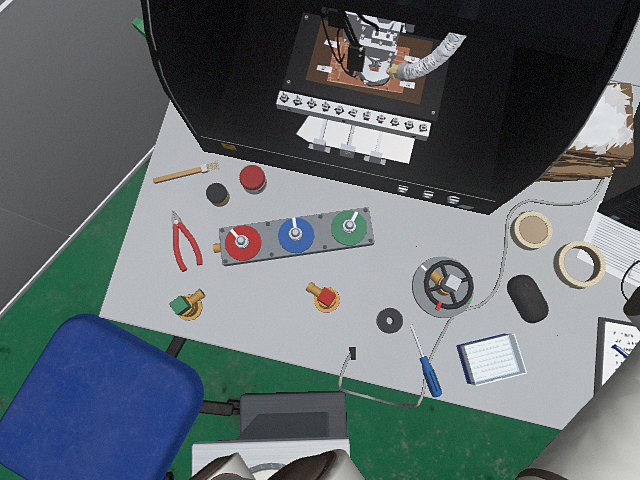

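View pics/side0.png

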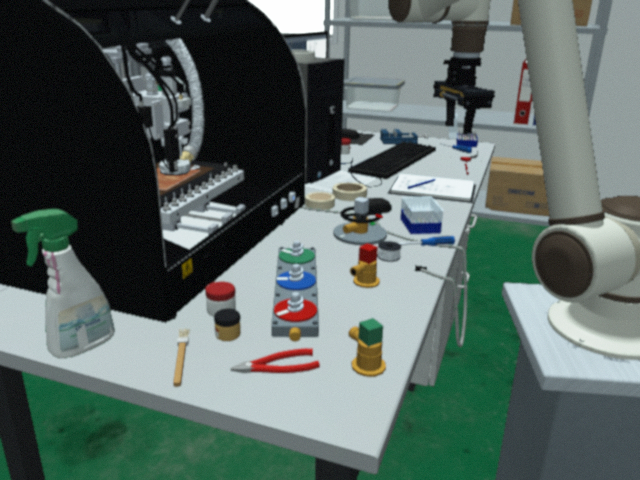

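```bash
cat > h.py <<'E'
import numpy as np, cv2
from bench import ctrl
def px2pt(n,u,v,z):
    i=ctrl.camera_info(n);K=i["intrinsics"];d=np.linalg.inv(K)@[u,v,1];d=i["rotation"]@[d[0],-d[1],-d[2]]
    e=i["eye"];return (e+d*(z-e[2])/d[2])
def pt2px(n,p):
    i=ctrl.camera_info(n);c=i["rotation"].T@(np.asarray(p)-i["eye"]);q=i["intrinsics"]@[c[0],-c[1],-c[2]];return q[:2]/q[2]
def blobs(img,col,amin=25):
    h=cv2.cvtColor(img,cv2.COLOR_RGB2HSV)
    r={"red":[(0,8),(172,180)],"green":[(55,90)],"blue":[(105,125)],"brass":[(12,28)]}[col]
    m=sum(cv2.inRange(h,(a,110,60),(b,255,255)) for a,b in r)
    n,l,s,c=cv2.connectedComponentsWithStats(m)
    return [(c[k],s[k,4],l==k) for k in range(1,n) if s[k,4]>=amin]
E
python3 - <<'E'
from h import *
im=ctrl.capture("top")
for c in("red","green","blue","brass"):
    for p,a,m in blobs(im,c):
        if 150<p[0]<520 and 160<p[1]<345:
            u=np.where(m); print(c,p.round(1),a,"x",u[1].min(),u[1].max(),"y",u[0].min(),u[0].max(),"z.029",px2pt("top",*p,.029)[:2].round(4),"z.08",px2pt("top",*p,.08)[:2].round(4))
cv2.imwrite("pics/c1.png",cv2.resize(im[200:325,155:375,::-1],None,fx=3.6,fy=3.6,interpolation=cv2.INTER_CUBIC))
cv2.imwrite("pics/c2.png",cv2.resize(im[245:330,395:495,::-1],None,fx=7,fy=7,interpolation=cv2.INTER_CUBIC))
E
```

```text
red [251.5 176.5] 459 x 240 264 y 165 188 z.029 [0.7047 0.0319] z.08 [0.6865 0.0241]
red [184.2 245.3] 491 x 173 201 y 222 271 z.029 [0.5544 0.1756] z.08 [0.544  0.1603]
red [243.1 243.1] 813 x 225 260 y 225 260 z.029 [0.5553 0.0496] z.08 [0.5448 0.0409]
red [326.2 296.4] 192 x 317 335 y 288 305 z.029 [ 0.4364 -0.1247] z.08 [ 0.4321 -0.1244]
red [438.3 305.4] 33 x 435 441 y 302 309 z.029 [ 0.4105 -0.3571] z.08 [ 0.4075 -0.3448]
green [177.6 304.9] 119 x 170 187 y 296 313 z.029 [0.4281 0.1854] z.08 [0.4242 0.1697]
blue [295.8 235.8] 805 x 278 313 y 218 252 z.029 [ 0.5679 -0.0636] z.08 [ 0.5567 -0.0664]
brass [216.5 247.6] 57 x 213 220 y 244 252 z.029 [0.5472 0.1065] z.08 [0.5371 0.0948]
brass [436.1 276.8] 104 x 430 443 y 270 284 z.029 [ 0.4704 -0.3573] z.08 [ 0.4643 -0.3449]
brass [313.8 289. ] 121 x 306 323 y 282 295 z.029 [ 0.4525 -0.0991] z.08 [ 0.4473 -0.1001]
brass [327.4 302.1] 219 x 314 338 y 287 311 z.029 [ 0.4244 -0.1266] z.08 [ 0.4207 -0.1262]
brass [193.3 305.1] 346 x 179 204 y 289 319 z.029 [0.4268 0.1527] z.08 [0.423  0.1386]
```

View pics/c1.png

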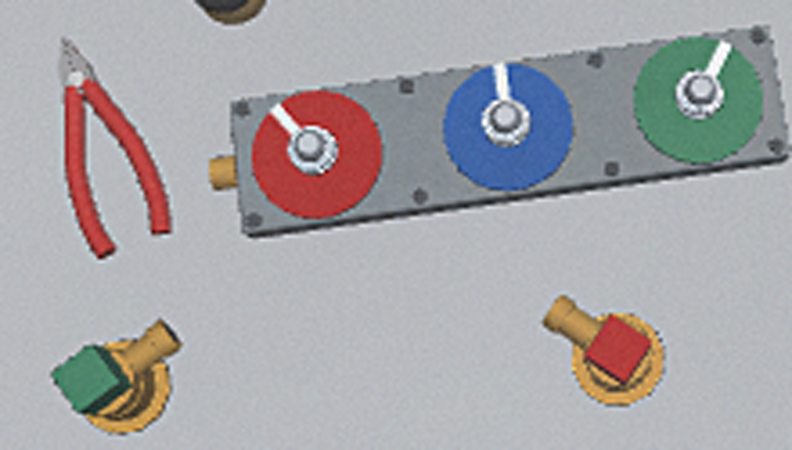

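View pics/c2.png

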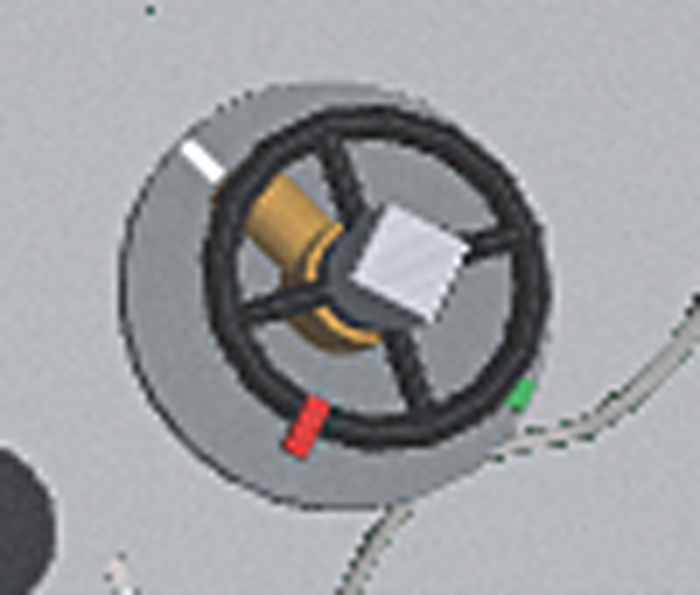

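```bash
python3 - <<'E'
from h import *
W=lambda pts,f,o,z: np.array([px2pt("top",(u+.5)/f-.5+o[0],(v+.5)/f-.5+o[1],z)[:2] for u,v in pts])
deg=lambda d: np.degrees(np.arctan2(d[1],d[0])).round(1)
o=(395,245)
P=W([(120,290),(345,510),(180,440),(300,83),(165,160),(440,495),(220,105)],7,o,.01)
A=np.c_[2*P,np.ones(len(P))];s=np.linalg.lstsq(A,(P**2).sum(1),rcond=None)[0];c=s[:2];print("dial",c.round(4),np.sqrt(s[2]+c@c).round(4))
H=W([(392,202),(472,245),(433,322),(350,275)],7,o,.093);h=H.mean(0);print("hub",h.round(4),[np.linalg.norm(H[i]-H[i-1]).round(4) for i in range(4)],[deg(H[i]-H[i-1]) for i in range(4)])
a=W([(185,145),(218,178)],7,o,.01);print("white",[deg(x-h) for x in a])
a=W([(522,394)],7,o,.01);print("green",[deg(x-h) for x in a])
a=W([(318,398),(295,455)],7,o,.061);print("pointer",[(deg(x-h),np.linalg.norm(x-h)) for x in a])
im=ctrl.capture("top")
for col,mk in(("red",(279,109)),("blue",(499,65)),("green",(725,44))):
    bs=[b for b in blobs(im,col) if b[1]>500 and 200<b[0][0]<380 and 200<b[0][1]<270]
    if not bs:
        hsv=cv2.cvtColor(im,cv2.COLOR_RGB2HSV); m=cv2.inRange(hsv,(45,50,40),(95,255,255)); n,l,st,ce=cv2.connectedComponentsWithStats(m)
        k=[k for k in range(1,n) if 330<ce[k][0]<370 and 210<ce[k][1]<250 and st[k,4]>300][0]; M=l==k
    else: M=bs[0][2]
    hu=cv2.convexHull(np.argwhere(M)[:,::-1].astype(np.int32))[:,0]
    Q=np.array([px2pt("top",*p,.029)[:2] for p in hu]); c0,r=cv2.minEnclosingCircle(Q.astype(np.float32)*1000)
    A=np.c_[2*Q,np.ones(len(Q))];s=np.linalg.lstsq(A,(Q**2).sum(1),rcond=None)[0]
    mw=W([mk],3.6,(155,200),.029)[0];print(col,np.round(c0,1),round(r,1),s[:2].round(4),"mark",deg(mw-s[:2]))
# elbows: bright top faces
v=cv2.cvtColor(im,cv2.COLOR_RGB2HSV)[:,:,2]
for col,win,tip in(("red",(326,296),(559,314)),("green",(178,305),(168,334))):
    M=[b for b in blobs(im,col) if np.hypot(*(b[0]-win))<6][0][2]
    t,_=cv2.threshold(v[M].reshape(-1,1),0,255,cv2.THRESH_OTSU)
    B=M&(v>t); pts=np.argwhere(B)[:,::-1]
    rc=cv2.minAreaRect(pts.astype(np.float32)); bx=cv2.boxPoints(rc)
    Q=np.array([px2pt("top",*p,.08)[:2] for p in bx]);c=np.array(px2pt("top",*rc[0],.08)[:2])
    m=px2pt("top",*pts.mean(0),.08)[:2]
    tw=W([tip],3.6,(155,200),.04)[0]
    print(col,t,B.sum(),M.sum(),"c",c.round(4),m.round(4),"sides",[np.linalg.norm(Q[i]-Q[i-1]).round(4) for i in range(4)],[deg(Q[i]-Q[i-1]) for i in range(4)],"tip",tw.round(4),deg(tw-c),np.linalg.norm(tw-c))
# side check
im=ctrl.capture("side")
for col in("red","green"):
    for p,a,m in blobs(im,col):
        if 350<p[0]<390 and 240<p[1]<345:print(col,p,a,px2pt("side",*p,.068))
for n,p in(("hub",[*h,.093]),): print(pt2px("side",p))
E
```

```text
dial [ 0.4513 -0.3743] 0.0661
hub [ 0.4517 -0.3749] [np.float64(0.0243), np.float64(0.0249), np.float64(0.0248), np.float64(0.0261)] [np.float64(-33.9), np.float64(-120.9), np.float64(148.8), np.float64(57.9)]
white [np.float64(43.0), np.float64(43.4)]
green [np.float64(-121.6)]
pointer [(np.float64(148.6), np.float64(0.04129760647427499)), (np.float64(150.1), np.float64(0.059119073868124046))]
red [556.9  51. ] 38.6 [0.5569 0.0507] mark 38.9
blue [569.8 -63. ] 38.6 [ 0.57   -0.0632] mark 6.8
green [ 583.2 -177.8] 39.1 [ 0.5832 -0.1776] mark -27.5
red 148.0 180 193 c [ 0.4325 -0.1244] [ 0.4326 -0.1246] sides [np.float64(0.0263), np.float64(0.0264), np.float64(0.0264), np.float64(0.0263)] [np.float64(54.7), np.float64(-35.5), np.float64(-125.5), np.float64(144.3)] tip [ 0.4561 -0.0914] 54.4 0.04058390350575007
green 121.0 99 109 c [0.4248 0.169 ] [0.4243 0.1712] sides [np.float64(0.0247), np.float64(0.026), np.float64(0.0248), np.float64(0.0259)] [np.float64(37.8), np.float64(-53.7), np.float64(-142.5), np.float64(126.1)] tip [0.4515 0.1338] -52.7 0.044186889063517254
red [367.66423358 252.47080292] 274 [ 0.43199484 -0.12124785  0.068     ]
green [370.45842697 331.29438202] 445 [0.42457005 0.17350885 0.068     ]
[361.05883616 198.92824952]
```

```bash
python3 - <<'E'
from h import *
a=px2pt("top",205,150,0)[:2];b=px2pt("top",490,213,0)[:2];d=(b-a)/np.linalg.norm(b-a)
print(a,b)
for p in([.5569,.0507],[.5832,-.1776]): q=np.array(p)-a;print(d[0]*q[1]-d[1]*q[0])
E
python3 -m crank '[[1,[0.03,0.0267,-0.011],[0,0,0.1715]],[1,[0.03,0.0267,-0.011],[0,0,0.1715]],[1,[0.03,0.0267,-0.011],[0,0,0.1715]],[1,[0.03,0.0267,-0.011],[0,0,0.1715]],[1,[0.03,0.0267,-0.011],[0,0,0.1715]],[1,[0.03,0.0267,-0.011],[0,0,0.1715]],[1,[0.03,0.0267,-0.011],[0,0,0.1715]],[1,[0.03,0.0267,-0.011],[0,0,0.1715]],[1,[0,0,0],[0,0,0]],[1,[0,0,0],[0,0,0]]]' 20
```

```text
[0.78258893 0.1433666 ] [ 0.61276802 -0.49589404]
-0.19433165421110218
-0.11029791363997989
time: 1.25
tcp_pos: [0.4518, -0.3738, 0.1528]
eef_rot: [[-0.513, -0.859, -0.001], [-0.859, 0.513, 0.0], [0.0, 0.001, -1.0]]
ft_force: [-0.1, 0.2, 0.5]
grip_width: 1.001
finger_force: 0.0
```

```bash
python3 -m crank '[[1,[0,-0.0003,-0.023],[0,0,0]],[1,[0,-0.0003,-0.023],[0,0,0]],[1,[0,-0.0002,-0.021],[0,0,0]],[1,[0,0,0],[0,0,0]],[0.2,[0,0,0],[0,0,0]],[0,[0,0,0],[0,0,0]],[0,[0,0,0],[0,0,0]],[0,[0,0,0],[0,0,0]],[0,[0,0,0],[0,0,0]],[0,[0,0,0],[0,0,0]]]' 30
python3 -c "
from h import *
s=ctrl.read_state();print(s['joint_pos'],s['wrist_torque'])"
```

```text
time: 2.25
tcp_pos: [0.4514, -0.3754, 0.0866]
eef_rot: [[-0.514, -0.858, 0.0], [-0.858, 0.514, -0.0], [-0.0, -0.001, -1.0]]
ft_force: [-0.1, -0.8, -0.6]
grip_width: 0.54
finger_force: 0.0
[-4.18081546e-01  4.73439461e-01 -2.81502847e-01  5.07114658e-05
 -8.15313089e-01 -1.21839290e-01] [ 0.04344716 -0.01125133  0.07998608]
```

```bash
python3 -m crank '[[0,[0,0,-0.001],[0,0,0]],[0,[0,0,0],[0,0,0]],[0,[0,0,0],[0,0,0]],[0,[0,0,0],[0,0,0]],[0,[0,0,0],[0,0,0]],[0,[0,0,0],[0,0,0]]]' 30

```

```text
time: 2.85
tcp_pos: [0.4495, -0.3744, 0.0849]
eef_rot: [[-0.514, -0.858, -0.004], [-0.858, 0.514, 0.002], [0.0, 0.005, -1.0]]
ft_force: [-4.4, 3.6, 3.4]
grip_width: 0.294
finger_force: 29.9
```

```bash
python3 -m crank '[[0,[-0.002,0.001,0],[0,0,0]],[0,[0,0,0],[0,0,-0.28]],[0,[0,0,0],[0,0,-0.28]],[0,[0,0,0],[0,0,-0.28]],[0,[0,0,0],[0,0,-0.28]],[0,[0,0,0],[0,0,-0.28]],[0,[0,0,0],[0,0,-0.28]],[0,[0,0,0],[0,0,-0.28]],[0,[0,0,0],[0,0,-0.28]],[0,[0,0,0],[0,0,-0.28]]]' 
python3 -c "
from h import *
s=ctrl.read_state();print(s['joint_pos'][5],s['wrist_torque'])"
python3 -m crank '[[0,[0,0,0],[0,0,-0.28]],[0,[0,0,0],[0,0,-0.28]],[0,[0,0,0],[0,0,-0.28]],[0,[0,0,0],[0,0,0]]]' 
python3 -c "
from h import *
s=ctrl.read_state();print(s['joint_pos'][5],s['wrist_torque'])"
```

```text
time: 3.85
tcp_pos: [0.4485, -0.3722, 0.0849]
eef_rot: [[-0.972, 0.233, -0.002], [0.233, 0.972, 0.003], [0.003, 0.003, -1.0]]
ft_force: [-1.5, 10.5, 4.5]
grip_width: 0.294
finger_force: 29.9
-1.3873691387721938 [3.05941191 0.27083891 0.13650531]
time: 4.25
tcp_pos: [0.4489, -0.3715, 0.0849]
eef_rot: [[-0.795, 0.607, -0.001], [0.607, 0.795, 0.004], [0.003, 0.003, -1.0]]
ft_force: [-0.3, 12.3, 4.3]
grip_width: 0.293
finger_force: 29.9
-1.8046864461791772 [ 3.56948463 -0.06566146 -0.14768623]
```

```bash

t(){ python3 -c "
from h import *
s=ctrl.read_state();r=s['eef_rot'];print('YAW',np.degrees(np.arctan2(r[1,1],r[0,1])).round(2),s['wrist_torque'].round(2))"; }
python3 -m crank '[[0,[0,0.003,0],[0,0,0]],[0,[0,0,0],[0,0,-0.15]],[0,[0,0,0],[0,0,0]]]'; t
python3 -m crank '[[0,[0,0,0],[0,0,-0.1]],[0,[0,0,0],[0,0,0]]]'; t
python3 -m crank '[[0,[0,0,0],[0,0,-0.1]],[0,[0,0,0],[0,0,0]]]'; t
```

```text
time: 4.55
tcp_pos: [0.449, -0.3712, 0.0849]
eef_rot: [[-0.748, 0.663, -0.0], [0.663, 0.748, 0.0], [0.0, 0.0, -1.0]]
ft_force: [-1.9, 2.3, -0.2]
grip_width: 0.295
finger_force: 30.0
YAW 48.46 [ 0.67  0.19 -0.04]
time: 4.75
tcp_pos: [0.4491, -0.3711, 0.0849]
eef_rot: [[-0.715, 0.699, -0.0], [0.699, 0.715, 0.001], [0.001, 0.0, -1.0]]
ft_force: [-1.7, 1.8, -0.9]
grip_width: 0.297
finger_force: 29.9
YAW 45.67 [ 0.82  0.18 -0.11]
time: 4.95
tcp_pos: [0.4491, -0.3711, 0.0849]
eef_rot: [[-0.68, 0.733, -0.0], [0.733, 0.68, 0.001], [0.001, 0.0, -1.0]]
ft_force: [-1.7, 2.6, -0.9]
grip_width: 0.295
finger_force: 30.0
YAW 42.84 [ 0.98  0.05 -0.08]
```

```bash

t(){ python3 -c "
from h import *
s=ctrl.read_state();r=s['eef_rot'];print('YAW',np.degrees(np.arctan2(r[1,1],r[0,1])).round(2),s['wrist_torque'].round(2))"; }
for k in 1; do python3 -m crank '[[0,[0,0,0],[0,0,-0.1]],[0,[0,0,0],[0,0,0]]]'|grep grip; t
python3 -m crank '[[0,[0,0,0],[0,0,-0.1]],[0,[0,0,0],[0,0,0]]]'|grep grip; t; done
python3 - <<'E'
from h import *
im=ctrl.capture("top")
cv2.imwrite("pics/c3.png",cv2.resize(im[245:330,395:495,::-1],None,fx=7,fy=7,interpolation=cv2.INTER_CUBIC))
E
```

```text
grip_width: 0.302
YAW 40.24 [0.69 0.04 1.02]
grip_width: 0.311
YAW 37.35 [ 0.02 -0.1   1.2 ]
```

View pics/c3.png

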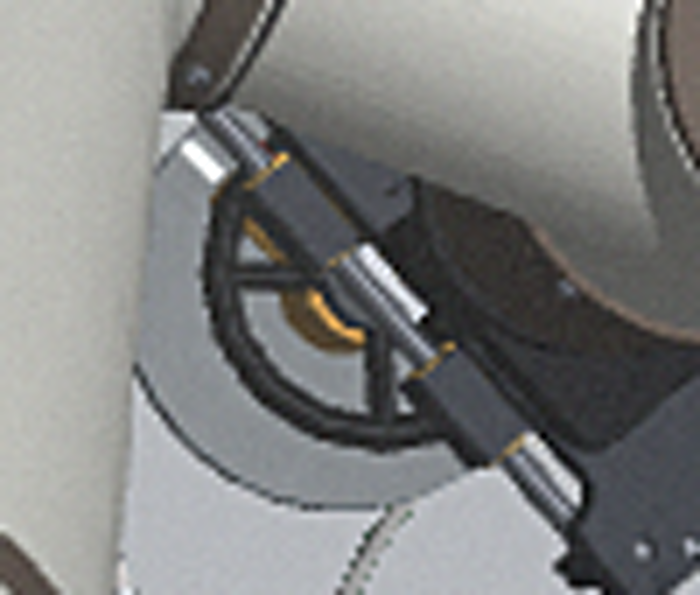

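```bash

python3 -m crank '[[0,[0,0,0],[0,0,0.15]],[1,[0,0,0],[0,0,0]],[1,[0,0,0],[0,0,0]],[1,[0,0,0],[0,0,0]],[1,[0,0,0],[0,0,0]],[1,[0,0,0],[0,0,0]],[1,[0,0,0],[0,0,0]],[1,[0,0,0.03],[0,0,0]],[1,[0,0,0.04],[0,0,0]],[1,[0,0,0.04],[0,0,0]]]'
python3 -m crank '[[1,[0,0.03,0],[0,0,0.1]],[1,[0,0.04,0],[0,0,0.12]],[1,[0,0.04,0],[0,0,0.12]],[1,[0,0.04,0],[0,0,0.12]],[1,[0,0.03,0],[0,0,0]]]'
python3 - <<'E'
from h import *
im=ctrl.capture("top");s=ctrl.capture("side")
cv2.imwrite("pics/c4.png",np.vstack([cv2.resize(im[245:330,395:495,::-1],None,fx=3.5,fy=3.5,interpolation=cv2.INTER_CUBIC),cv2.resize(s[180:265,320:420,::-1],None,fx=3.5,fy=3.5,interpolation=cv2.INTER_CUBIC)]))
for n in("top","side"):print(n,pt2px(n,[.449,-.371,.093]))
E
```

```text
time: 6.4
tcp_pos: [0.4489, -0.3712, 0.1961]
eef_rot: [[-0.661, 0.751, -0.001], [0.751, 0.661, 0.0], [0.001, -0.001, -1.0]]
ft_force: [0.3, 0.2, 0.3]
grip_width: 0.976
finger_force: 0.0
time: 6.9
tcp_pos: [0.4489, -0.1896, 0.1955]
eef_rot: [[-0.815, 0.579, 0.0], [0.579, 0.815, 0.0], [-0.0, 0.0, -1.0]]
ft_force: [0.9, -0.1, -0.8]
grip_width: 0.994
finger_force: 0.0
top [451.50879614 283.28385576]
side [362.16766409 199.51987879]
```

View pics/c4.png

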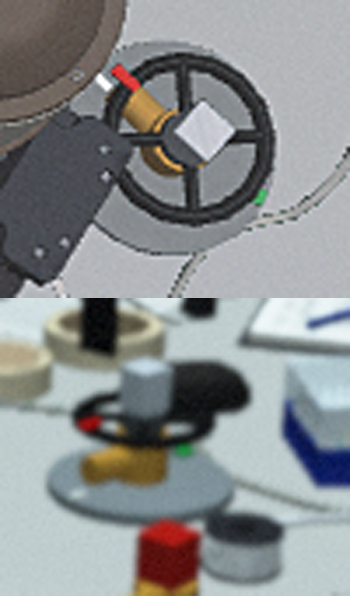

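```bash
python3 - <<'E'
from h import *
im=ctrl.capture("side");hsv=cv2.cvtColor(im,cv2.COLOR_RGB2HSV)
for col,p in(("red",(.557,.053,.029)),("blue",(.57,-.060,.029)),("green",(.583,-.1745,.029))):
    q=pt2px("side",p)
    r={"red":[(0,8),(172,180)],"green":[(50,90)],"blue":[(100,125)]}[col]
    m=sum(cv2.inRange(hsv,(a,80,40),(b,255,255)) for a,b in r)
    m[:int(q[1])-25]=0;m[int(q[1])+25:]=0;m[:,:int(q[0])-35]=0;m[:,int(q[0])+35:]=0
    hu=cv2.convexHull(np.argwhere(m>0)[:,::-1].astype(np.int32))[:,0]
    Q=np.array([px2pt("side",*x,.029)[:2] for x in hu]);A=np.c_[2*Q,np.ones(len(Q))];s=np.linalg.lstsq(A,(Q**2).sum(1),rcond=None)[0]
    print(col,s[:2].round(4),np.sqrt(s[2]+s[:2]@s[:2]).round(4),cv2.minEnclosingCircle((Q*1000).astype(np.float32)))
cv2.imwrite("pics/c5.png",cv2.resize(im[230:400,250:400,::-1],None,fx=3.5,fy=3.5,interpolation=cv2.INTER_CUBIC))
E
```

```text
red [0.557 0.054] 0.0402 ((557.2780151367188, 54.37998580932617), 41.387943267822266)
blue [ 0.5694 -0.0603] 0.0421 ((569.0797119140625, -59.613800048828125), 44.52396774291992)
green [ 0.5823 -0.1736] 0.0393 ((580.77099609375, -173.3681182861328), 40.979244232177734)
```

View pics/c5.png

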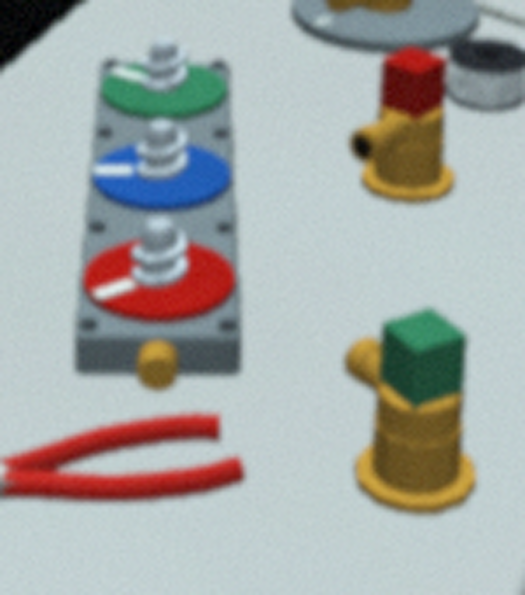

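```bash

python3 -m crank '[[1,[-0.008,0.035,-0.01],[0,0,0]],[1,[-0.009,0.0345,-0.015],[0,0,0]],[1,[0,0,-0.03],[0,0,0]],[1,[0,0,-0.03],[0,0,0]],[1,[0,0,-0.02],[0,0,0]],[1,[0,0,-0.017],[0,0,0]],[1,[0,0,0],[0,0,0]]]'
python3 -c "
from h import *
im=ctrl.capture('side');cv2.imwrite('pics/c6.png',cv2.resize(im[200:330,300:450,::-1],None,fx=4,fy=4))"
```

```text
time: 7.75
tcp_pos: [0.4308, -0.1227, 0.0713]
eef_rot: [[-0.813, 0.582, -0.005], [0.582, 0.813, -0.0], [0.004, -0.003, -1.0]]
ft_force: [-0.6, 1.0, 0.2]
grip_width: 1.0
finger_force: 0.0
```

View pics/c6.png

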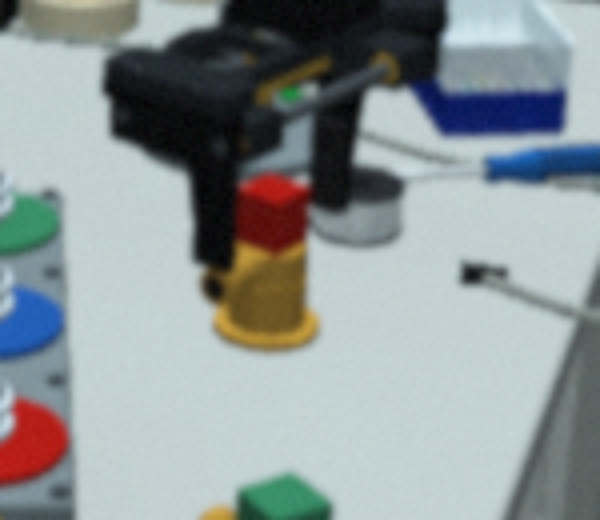

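```bash

R='[1,[0,0,0],[0,0,0.2856]]'
python3 -m crank '[[1,[0,0,0.003],[0,0,0]],[1,[0,0,0],[0,0,0.285]],[1,[0,0,0],[0,0,0.285]],[1,[0,0,0],[0,0,0.285]],[1,[0,0,0],[0,0,0.285]],[1,[0,0,0],[0,0,0.285]],[1,[0,0,0],[0,0,0.285]],[1,[0,0,0],[0,0,0.285]],[1,[0,0,0],[0,0,0.285]],[1,[0,0,0],[0,0,0.285]]]'
python3 -m crank '[[1,[0,0,0],[0,0,0.285]],[1,[0,0,0],[0,0,0.29]],[1,[0,0,0],[0,0,0]],[0,[0,0,0],[0,0,0]],[0,[0,0,0],[0,0,0]],[0,[0,0,0],[0,0,0]],[0,[0,0,0],[0,0,0]],[0,[0,0,0],[0,0,0]],[0,[0,0,0],[0,0,0]],[0,[0,0,0],[0,0,0]]]' 10
python3 -m crank '[[0,[0,0,0],[0,0,0]],[0,[0,0,0],[0,0,0]],[0,[0,0,0],[0,0,0]],[0,[0,0,0],[0,0,0]],[0,[0,0,0],[0,0,0]]]'
```

```text
time: 8.8
tcp_pos: [0.4333, -0.1221, 0.0779]
eef_rot: [[-0.784, -0.62, 0.003], [-0.62, 0.784, 0.0], [-0.003, -0.002, -1.0]]
ft_force: [0.1, 0.0, -0.4]
grip_width: 0.999
finger_force: 0.0
time: 9.8
tcp_pos: [0.4323, -0.1219, 0.0762]
eef_rot: [[-0.581, -0.814, -0.0], [-0.814, 0.581, -0.0], [0.0, 0.0, -1.0]]
ft_force: [0.1, 0.3, 0.3]
grip_width: 0.45
finger_force: 0.0
time: 10.3
tcp_pos: [0.4321, -0.1219, 0.0762]
eef_rot: [[-0.581, -0.814, -0.0], [-0.814, 0.581, -0.0], [0.0, 0.0, -1.0]]
ft_force: [-0.3, -0.4, -0.9]
grip_width: 0.324
finger_force: 10.0
```

```bash

python3 -m crank '[[0.6,[0,0,0],[0,0,0]],[0.6,[0,0,0],[0,0,0]],[0.6,[0,0,0],[0,0,0]],[0.6,[0,0,-0.002],[0,0,0]],[0.6,[0,0,0],[0,0,-0.285]],[0.6,[0,0,0],[0,0,-0.285]],[0.6,[0,0,0],[0,0,-0.285]],[0.6,[0,0,0],[0,0,-0.285]],[0.6,[0,0,0],[0,0,-0.285]],[0.6,[0,0,0],[0,0,-0.285]]]'
python3 -m crank '[[0.6,[0,0,0],[0,0,-0.285]],[0.6,[0,0,0],[0,0,-0.285]],[0.6,[0,0,0],[0,0,-0.285]],[0.6,[0,0,0],[0,0,-0.285]],[0.6,[0,0,0],[0,0,-0.29]],[0.6,[0,0,0],[0,0,0]],[0,[0,0,0],[0,0,0]],[0,[0,0,0],[0,0,0]],[0,[0,0,0],[0,0,0]],[0,[0,0,0],[0,0,0]]]' 30
python3 -m crank '[[0,[0,0,0],[0,0,0]],[0,[0,0,0],[0,0,0]],[0,[0,0,0],[0,0,0]],[0,[0,0,0],[0,0,0]],[0,[0,0,0],[0,0,0]]]'
```

```text
time: 11.3
tcp_pos: [0.4323, -0.1219, 0.0741]
eef_rot: [[-0.996, -0.09, -0.0], [-0.09, 0.996, 0.0], [0.0, 0.0, -1.0]]
ft_force: [0.2, -0.1, -0.4]
grip_width: 0.6
finger_force: 0.0
time: 12.3
tcp_pos: [0.4322, -0.122, 0.0743]
eef_rot: [[-0.815, 0.58, -0.0], [0.58, 0.815, -0.0], [0.0, -0.0, -1.0]]
ft_force: [-1.1, -1.6, 1.2]
grip_width: 0.321
finger_force: 5.3
time: 12.8
tcp_pos: [0.4321, -0.1219, 0.0742]
eef_rot: [[-0.814, 0.58, -0.0], [0.58, 0.814, -0.0], [0.0, -0.0, -1.0]]
ft_force: [-0.4, -0.5, -0.0]
grip_width: 0.319
finger_force: 29.9
```

```bash

python3 -m crank '[[0,[0,0,0.03],[0,0,0]],[0,[0,0,0.03],[0,0,0]],[0,[0,0,0.03],[0,0,0.292]],[0,[0.0124,0.0176,0],[0,0,0.292]],[0,[0.0124,0.0176,0],[0,0,0.292]],[0,[0.0124,0.0176,0],[0,0,0.292]],[0,[0.0124,0.0176,0],[0,0,0.292]],[0,[0.0124,0.0176,0],[0,0,0.292]],[0,[0.0124,0.0176,0],[0,0,0.292]],[0,[0.0124,0.0176,0],[0,0,0.292]]]'
python3 -m crank '[[0,[0.0124,0.0176,0],[0,0,0.292]],[0,[0.0124,0.0176,0],[0,0,0.292]],[0,[0.0124,0.0176,0],[0,0,0.292]],[0,[0,0,0],[0,0,0.292]],[0,[0,0,0],[0,0,0.292]],[0,[0,0,0],[0,0,0.292]],[0,[0,0,0],[0,0,0.292]],[0,[0,0,0],[0,0,0.292]],[0,[0,0,0],[0,0,0.292]],[0,[0,0,0],[0,0,0.292]]]'
python3 -m crank '[[0,[0,0,0],[0,0,0.292]],[0,[0,0,0],[0,0,0.292]],[0,[0,0,0],[0,0,0.292]],[0,[0,0,0],[0,0,0.292]],[0,[0,0,0],[0,0,0.292]],[0,[0,0,0],[0,0,0.292]],[0,[0,0,0],[0,0,0.292]],[0,[0,0,0],[0,0,0.292]],[0,[0,0,0],[0,0,0.292]],[0,[0,0,0],[0,0,0.292]]]'
python3 -m crank '[[0,[0,0,0],[0,0,0]],[0,[0,0,0],[0,0,0]]]'
python3 - <<'E'
from h import *
s=ctrl.read_state();r=s['eef_rot'];print('YAW',np.degrees(np.arctan2(r[1,1],r[0,1])).round(2),s['joint_pos'])
im=ctrl.capture('side');t=ctrl.capture('top')
cv2.imwrite('pics/c7.png',np.hstack([cv2.resize(im[200:345,240:360,::-1],None,fx=3.3,fy=3.3),cv2.resize(t[180:325,170:290,::-1],None,fx=3.3,fy=3.3)]))
p=s['tcp_pos'];f=p[2]-.0742
print(p,"foot collar bottom px",pt2px("side",[p[0],p[1],f]),"stub",pt2px("side",[.556,.054,.059]))
E
```

```text
time: 13.8
tcp_pos: [0.5191, 0.0022, 0.1637]
eef_rot: [[-0.85, -0.527, -0.001], [-0.527, 0.85, 0.0], [0.001, 0.001, -1.0]]
ft_force: [0.6, -0.1, -1.4]
grip_width: 0.318
finger_force: 29.9
time: 14.8
tcp_pos: [0.5558, 0.0542, 0.1636]
eef_rot: [[0.429, -0.903, -0.001], [-0.903, -0.429, 0.0], [-0.001, 0.001, -1.0]]
ft_force: [-1.3, -0.9, -1.3]
grip_width: 0.313
finger_force: 29.9
time: 15.8
tcp_pos: [0.5558, 0.0541, 0.1636]
eef_rot: [[0.945, 0.327, -0.001], [0.327, -0.945, 0.0], [-0.001, -0.0, -1.0]]
ft_force: [-0.4, 0.0, -1.9]
grip_width: 0.322
finger_force: 29.9
time: 16.0
tcp_pos: [0.556, 0.0541, 0.1639]
eef_rot: [[0.948, 0.318, -0.001], [0.318, -0.948, -0.0], [-0.001, -0.0, -1.0]]
ft_force: [0.3, 0.1, -1.6]
grip_width: 0.32
finger_force: 29.9
YAW -71.43 [ 3.87013481e-01  3.42021513e-01 -2.66468407e-01 -3.05094453e-04
 -9.62988836e-01  1.50800638e+00]
[0.5560232  0.05413245 0.16386513] foot collar bottom px [295.6073785  278.79427224] stub [295.57477792 294.31220402]
```

View pics/c7.png

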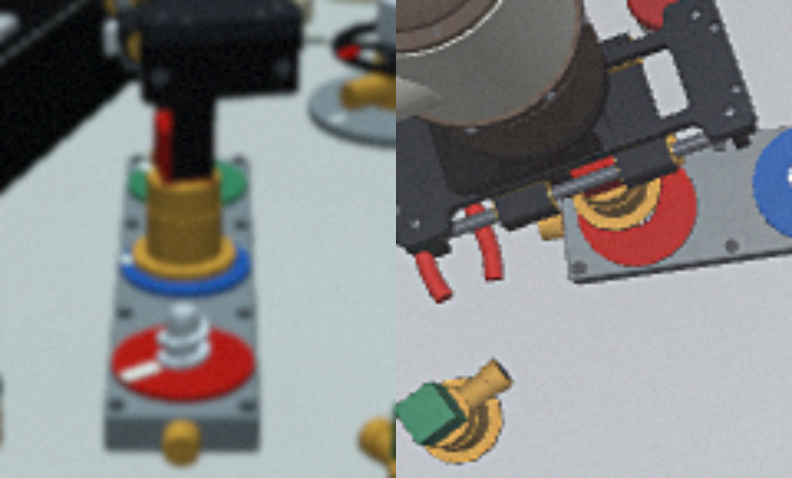

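```bash

python3 -m crank '[[0,[0,0,-0.015],[0,0,0]],[0,[0,0,-0.01],[0,0,0]],[0,[0,0,-0.005],[0,0,0]],[0,[0,0,-0.005],[0,0,0]],[0,[0,0,0],[0,0,0]]]'
python3 -m crank '[[0,[0,0,-0.005],[0,0,0]],[0,[0,0,0],[0,0,0]]]'
python3 -m crank '[[0,[0,0,-0.004],[0,0,0]],[0,[0,0,0],[0,0,0]]]'
```

```text
time: 16.6
tcp_pos: [0.556, 0.054, 0.1286]
eef_rot: [[0.947, 0.321, -0.001], [0.321, -0.947, -0.0], [-0.001, 0.0, -1.0]]
ft_force: [-0.2, 0.3, -1.4]
grip_width: 0.319
finger_force: 29.9
time: 16.8
tcp_pos: [0.5561, 0.0541, 0.1239]
eef_rot: [[0.947, 0.321, -0.0], [0.321, -0.947, -0.0], [-0.0, -0.0, -1.0]]
ft_force: [-0.4, 0.9, -2.8]
grip_width: 0.321
finger_force: 29.9
time: 17.0
tcp_pos: [0.5567, 0.0542, 0.1201]
eef_rot: [[0.947, 0.321, 0.001], [0.321, -0.947, 0.0], [0.001, 0.0, -1.0]]
ft_force: [1.2, 0.6, -1.8]
grip_width: 0.32
finger_force: 29.9
```

```bash

for r in 1; do python3 -m crank '[[0,[0,0,-0.004],[0,0,0]],[0,[0,0,0],[0,0,0]]]'|egrep 'tcp|ft_'
python3 -m crank '[[0,[0,0,-0.002],[0,0,0]],[0,[0,0,0],[0,0,0]]]'|egrep 'tcp|ft_'
python3 -m crank '[[0,[0,0,-0.0015],[0,0,0]],[0,[0,0,0],[0,0,0]]]'|egrep 'tcp|ft_';done
```

```text
tcp_pos: [0.5556, 0.054, 0.1156]
ft_force: [0.5, 0.5, -2.5]
tcp_pos: [0.556, 0.054, 0.1139]
ft_force: [1.3, -0.6, -1.6]
tcp_pos: [0.5564, 0.0542, 0.1129]
ft_force: [0.5, 0.8, -0.9]
```

```bash

python3 -m crank '[[0,[0,0,-0.0003],[0,0,-0.28]],[0,[0,0,-0.0003],[0,0,-0.28]],[0,[0,0,-0.0003],[0,0,-0.28]],[0,[0,0,-0.0003],[0,0,-0.28]],[0,[0,0,-0.0003],[0,0,-0.28]],[0,[0,0,-0.0002],[0,0,-0.28]],[0,[0,0,-0.0002],[0,0,-0.28]],[0,[0,0,-0.0003],[0,0,-0.28]],[0,[0,0,-0.0003],[0,0,-0.28]],[0,[0,0,-0.0002],[0,0,-0.28]]]'
python3 -c "
from h import *
s=ctrl.read_state();r=s['eef_rot'];print('YAW',np.degrees(np.arctan2(r[1,1],r[0,1])).round(2),s['wrist_torque'].round(2))
# mark directions: white pixels on flanges, first side view
im=ctrl.capture('side');h=cv2.cvtColor(im,cv2.COLOR_RGB2HSV)
for n,c in(('red',(.557,.054)),('green',(.5825,-.1738))):
    q=pt2px('side',[*c,.029]);P=[]
    for v in range(int(q[1])-25,int(q[1])+25):
        for u in range(int(q[0])-35,int(q[0])+35):
            w=px2pt('side',u,v,.029)[:2]-c
            if h[v,u,1]<60 and h[v,u,2]>200 and .022<np.hypot(*w)<.037:P.append(w)
    P=np.array(P);print(n,len(P),np.degrees(np.arctan2(*P.mean(0)[::-1])) if len(P) else 0, P.std(0) if len(P) else 0)
"
```

```text
time: 18.6
tcp_pos: [0.5564, 0.0542, 0.1102]
eef_rot: [[0.473, -0.881, 0.0], [-0.881, -0.473, 0.0], [0.0, -0.0, -1.0]]
ft_force: [0.1, 0.3, -0.5]
grip_width: 0.32
finger_force: 29.9
YAW -151.8 [-0.01  0.1   0.  ]Traceback (most recent call last):
  File "<string>", line 10, in <module>
    w=px2pt('side',u,v,.029)[:2]-c
      ~~~~~^^^^^^^^^^^^^^^^^
  File "h.py", line 4, in px2pt
    i=ctrl.camera_info(n);K=i["intrinsics"];d=np.linalg.inv(K)@[u,v,1];d=i["rotation"]@[d[0],-d[1],-d[2]]
ValueError: time passes only in moves, steps and waits
```

```bash
sed -i 's/^def px2pt/import functools\ncam=functools.lru_cache(None)(ctrl.camera_info)\ndef px2pt/; s/i=ctrl.camera_info(n)/i=cam(n)/' h.py
python3 -m crank '[[0,[0,0,-0.0003],[0,0,-0.28]],[0,[0,0,-0.0003],[0,0,-0.28]],[0,[0,0,-0.0003],[0,0,-0.28]],[0,[0,0,-0.0003],[0,0,-0.28]],[0,[0,0,-0.0003],[0,0,-0.28]],[0,[0,0,-0.0002],[0,0,-0.28]],[0,[0,0,-0.0002],[0,0,-0.28]],[0,[0,0,-0.0003],[0,0,-0.28]],[0,[0,0,-0.0003],[0,0,-0.28]],[0,[0,0,-0.0002],[0,0,-0.28]]]'
cat > mk.py <<'E'
from h import *
def mk(name,n,c):
    im=ctrl.capture(name);h=cv2.cvtColor(im,cv2.COLOR_RGB2HSV)
    q=pt2px(name,[*c,.029]);P=[]
    for v in range(int(q[1])-28,int(q[1])+28):
        for u in range(int(q[0])-35,int(q[0])+35):
            w=px2pt(name,u,v,.029)[:2]-c
            if h[v,u,1]<70 and h[v,u,2]>185 and .020<np.hypot(*w)<.037:P.append(w)
    P=np.array(P);print(name,n,len(P),np.degrees(np.arctan2(*P.mean(0)[::-1])).round(1) if len(P) else 0, P.std(0).round(4) if len(P) else 0)
def yaw():
    s=ctrl.read_state();r=s['eef_rot'];print('YAW',np.degrees(np.arctan2(r[1,1],r[0,1])).round(2),s['wrist_torque'].round(2))
E
python3 -c "
from mk import *
yaw();mk('side','red',(.557,.054));mk('side','green',(.5825,-.1738));mk('top','green',(.5832,-.1776))"
```

```text
time: 19.65
tcp_pos: [0.5561, 0.054, 0.1074]
eef_rot: [[-0.787, -0.618, -0.0], [-0.618, 0.787, -0.0], [0.0, 0.0, -1.0]]
ft_force: [0.5, 0.7, -1.5]
grip_width: 0.319
finger_force: 29.9
YAW 128.14 [-0.04  0.1  -0.02]
side red 17 31.7 [0.0027 0.0033]
side green 0 0 0
top green 27 -28.3 [0.0044 0.003 ]
```

```bash
cat > mk0.py <<'E'
from h import *
for name,cs in(('top',[(.5569,.0507),(.57,-.0632),(.5832,-.1776)]),('side',[(.557,.054),(.5697,-.060),(.5825,-.1738)])):
    im=cv2.imread(f'pics/{name}0.png')[:,:,::-1].astype(float);lo=im.min(2)
    for n,c in zip("rbg",cs):
        q=pt2px(name,[*c,.029]);P=[];Wt=[]
        for v in range(int(q[1])-28,int(q[1])+28):
            for u in range(int(q[0])-35,int(q[0])+35):
                w=px2pt(name,u,v,.029)[:2]-c
                if lo[v,u]>120 and .023<np.hypot(*w)<.0365:P.append(w);Wt.append(1)
        P=np.array(P)
        if len(P)<4: print(name,n,len(P));continue
        m=P.mean(0);e=np.linalg.eigh(np.cov(P.T))[1][:,1];e*=np.sign(e@m)
        f=lambda d:np.degrees(np.arctan2(d[1],d[0])).round(1)
        print(name,n,len(P),"from centre",f(m),"line",f(e),P.std(0).round(4))
E
python3 mk0.py
```

```text
top r 22 from centre 41.4 line 43.2 [0.0032 0.0031]
top b 22 from centre 6.6 line 13.7 [0.0039 0.0024]
top g 24 from centre -27.2 line -25.4 [0.0036 0.0028]
side r 70 from centre -44.1 line -119.0 [0.013  0.0213]
side b 61 from centre -58.6 line -138.2 [0.014  0.0127]
side g 32 from centre -63.7 line 21.7 [0.0136 0.0066]
```

```bash
sed -i 's/for n,c in zip("rbg",cs)/for n,c,a in zip("rbg",cs,(40,7,-27))/; s/if lo\[v,u\]>120/if lo[v,u]>120 and abs(np.degrees(np.arctan2(w[1],w[0]))-a)<22/' mk0.py; python3 mk0.py
```

```text
top r 22 from centre 41.4 line 43.2 [0.0032 0.0031]
top b 22 from centre 6.6 line 13.7 [0.0039 0.0024]
top g 24 from centre -27.2 line -25.4 [0.0036 0.0028]
side r 26 from centre 33.6 line 65.3 [0.0033 0.004 ]
side b 17 from centre -4.2 line -16.1 [0.0038 0.0031]
side g 14 from centre -36.8 line -112.2 [0.0035 0.0037]
```

```bash

python3 -m crank '[[0,[0,0,-0.0003],[0,0,-0.28]],[0,[0,0,-0.0003],[0,0,-0.28]],[0,[0,0,-0.0003],[0,0,-0.28]],[0,[0,0,-0.0003],[0,0,-0.28]],[0,[0,0,-0.0003],[0,0,-0.28]],[0,[0,0,-0.0002],[0,0,-0.28]],[0,[0,0,-0.0002],[0,0,-0.28]],[0,[0,0,-0.0003],[0,0,-0.28]],[0,[0,0,-0.0003],[0,0,-0.28]],[0,[0,0,-0.0002],[0,0,-0.28]]]'
python3 -m crank '[[0,[0,0,-0.0002],[0,0,-0.25]],[0,[0,0,0],[0,0,0]],[0,[0,0,0],[0,0,0]]]'
python3 -c "
from mk import *
yaw()
im=ctrl.capture('side');t=ctrl.capture('top')
cv2.imwrite('pics/c8.png',np.hstack([cv2.resize(im[220:345,240:360,::-1],None,fx=3.3,fy=3.3),cv2.resize(t[190:315,170:290,::-1],None,fx=3.3,fy=3.3)]))
"
```

```text
time: 20.8
tcp_pos: [0.5562, 0.0542, 0.1048]
eef_rot: [[-0.744, 0.669, -0.0], [0.669, 0.744, 0.0], [0.0, -0.0, -1.0]]
ft_force: [-1.0, 0.7, -1.6]
grip_width: 0.323
finger_force: 29.9
time: 21.1
tcp_pos: [0.5564, 0.0541, 0.1045]
eef_rot: [[-0.659, 0.752, 0.0], [0.752, 0.659, -0.0], [-0.0, 0.0, -1.0]]
ft_force: [0.7, 0.1, -1.9]
grip_width: 0.318
finger_force: 29.9
YAW 41.22 [-0.12 -0.06 -0.01]
```

View pics/c8.png

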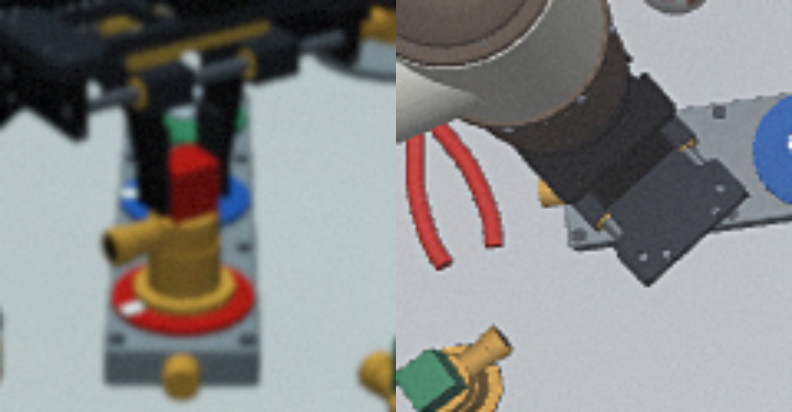

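```bash

python3 -m crank '[[0,[0,0,0],[0,0,-0.05]],[0,[0,0,0],[0,0,0]],[0.7,[0,0,0],[0,0,0]],[0.7,[0,0,0],[0,0,0]],[0.7,[0,0,0],[0,0,0]],[0.7,[0,0,0],[0,0,0]],[0.7,[0,0,0],[0,0,0]],[0.7,[0,0,0.02],[0,0,0]],[0.7,[0,0,0.04],[0,0,0]],[1,[0,0,0.04],[0,0,0]]]'
python3 -m crank '[[1,[-0.04,0,0],[0,0,0]],[1,[-0.04,-0.03,0],[0,0,0]],[1,[-0.04,-0.03,0],[0,0,0]],[1,[-0.04,-0.03,0],[0,0,0]],[1,[-0.04,-0.03,0],[0,0,0]],[1,[0,0,0],[0,0,0]]]'
python3 -c "
from mk import *
yaw();print(ctrl.read_state()['tcp_pos'],ctrl.read_state()['joint_pos'][5])
t=ctrl.capture('top')
cv2.imwrite('pics/c9.png',cv2.resize(t[190:325,150:310,::-1],None,fx=4.4,fy=4.4,interpolation=cv2.INTER_CUBIC))
"
```

```text
time: 22.2
tcp_pos: [0.5558, 0.0539, 0.205]
eef_rot: [[-0.636, 0.771, -0.002], [0.771, 0.636, -0.001], [0.001, -0.002, -1.0]]
ft_force: [1.4, -0.2, -0.9]
grip_width: 0.732
finger_force: 0.0
time: 22.8
tcp_pos: [0.3509, -0.0681, 0.204]
eef_rot: [[-0.634, 0.774, -0.002], [0.774, 0.634, 0.001], [0.002, -0.001, -1.0]]
ft_force: [0.4, -0.1, 0.5]
grip_width: 0.994
finger_force: 0.0
YAW 39.33 [-0.1  -0.09 -0.01]
[ 0.35087547 -0.06814029  0.20400583] -2.725038397370342
```

View pics/c9.png

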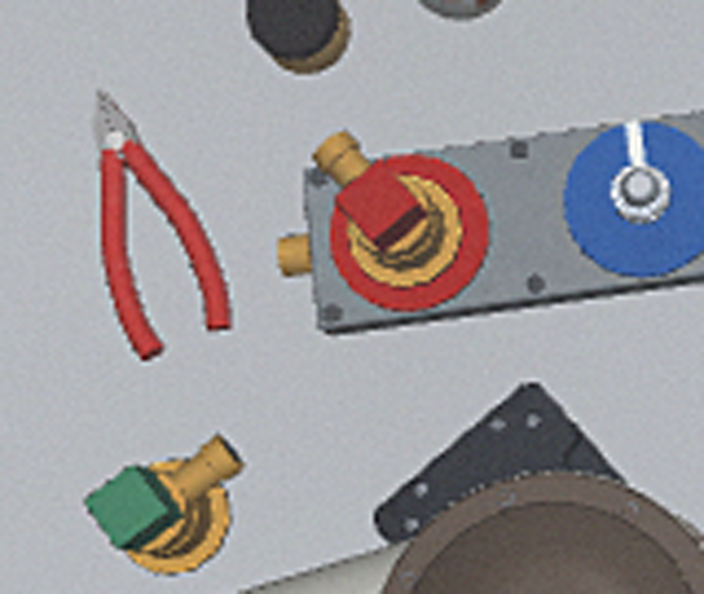

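```bash

python3 -m crank '[[1,[0.0075,0.024,0],[0,0,0.278]],[1,[0.0075,0.024,0],[0,0,0.278]],[1,[0.0075,0.024,0],[0,0,0.278]],[1,[0.0075,0.024,0],[0,0,0.278]],[1,[0.0075,0.024,0],[0,0,0.278]],[1,[0.0075,0.024,0],[0,0,0.278]],[1,[0.0075,0.024,0],[0,0,0.278]],[1,[0.0075,0.024,0],[0,0,0.278]],[1,[0.0075,0.024,0],[0,0,0.278]],[1,[0.0075,0.024,0],[0,0,0.278]]]'
python3 -m crank '[[1,[0,0,0],[0,0,0.281]],[1,[0,0,0],[0,0,0]],[1,[0,0,0],[0,0,0]]]'
python3 -c "
from mk import *
yaw();print(ctrl.read_state()['joint_pos'])"
```

```text
time: 23.85
tcp_pos: [0.4322, 0.1763, 0.2044]
eef_rot: [[-0.87, -0.493, 0.0], [-0.493, 0.87, 0.0], [-0.0, -0.0, -1.0]]
ft_force: [-0.8, 0.0, 0.9]
grip_width: 0.998
finger_force: 0.0
time: 24.15
tcp_pos: [0.4315, 0.1745, 0.2042]
eef_rot: [[-0.798, -0.603, -0.0], [-0.603, 0.798, -0.0], [0.0, -0.0, -1.0]]
ft_force: [0.5, -0.5, -0.4]
grip_width: 0.996
finger_force: 0.0
YAW 127.05 [ 0.04 -0.01  0.01]
[ 7.34840294e-01  1.45815092e-01 -4.23960660e-01 -1.28659792e-05
 -1.00137719e+00 -1.65893863e+00]
```

```bash

python3 -m crank '[[1,[-0.007,-0.0025,-0.02],[0,0,0]],[1,[0,0,-0.03],[0,0,0]],[1,[0,0,-0.03],[0,0,0]],[1,[0,0,-0.03],[0,0,0]],[1,[0,0,-0.02],[0,0,0]],[1,[0,0,0],[0,0,0]],[1,[0,0,0],[0,0,0]],[0.2,[0,0,0],[0,0,0]],[0.2,[0,0,0],[0,0,0]],[0.2,[0,0,0],[0,0,0]]]' 10
python3 -m crank '[[0,[0,0,0],[0,0,0]],[0,[0,0,0],[0,0,0]],[0,[0,0,0],[0,0,0]],[0,[0,0,0],[0,0,0]],[0,[0,0,0],[0,0,0]],[0,[0,0,0],[0,0,0]],[0,[0,0,0],[0,0,0]],[0,[0,0,0],[0,0,0]]]'
python3 -m crank '[[0.6,[0,0,0],[0,0,0]],[0.6,[0,0,0],[0,0,0]],[0.6,[0,0,0],[0,0,0]],[0.6,[0,0,0],[0,0,0]],[0.6,[0,0,0],[0,0,0.285]],[0.6,[0,0,0],[0,0,0.285]],[0.6,[0,0,0],[0,0,0.285]],[0.6,[0,0,0],[0,0,0.285]],[0.6,[0,0,0],[0,0,0.285]],[0.6,[0,0,0],[0,0,0.285]]]'
```

```text
time: 25.15
tcp_pos: [0.4247, 0.172, 0.0754]
eef_rot: [[-0.797, -0.604, 0.002], [-0.604, 0.797, 0.001], [-0.002, 0.0, -1.0]]
ft_force: [0.6, 0.6, 0.6]
grip_width: 0.814
finger_force: 0.0
time: 25.95
tcp_pos: [0.4243, 0.1716, 0.0744]
eef_rot: [[-0.796, -0.605, -0.0], [-0.605, 0.796, -0.0], [0.0, -0.0, -1.0]]
ft_force: [-0.0, 0.3, -0.1]
grip_width: 0.318
finger_force: 9.9
time: 26.95
tcp_pos: [0.4243, 0.1716, 0.0745]
eef_rot: [[-0.061, -0.998, -0.0], [-0.998, 0.061, -0.0], [0.0, 0.0, -1.0]]
ft_force: [0.9, 0.1, -0.2]
grip_width: 0.594
finger_force: 0.0
```

```bash

python3 -m crank '[[0.6,[0,0,0],[0,0,0.285]],[0.6,[0,0,0],[0,0,0.285]],[0.6,[0,0,0],[0,0,0.285]],[0.6,[0,0,0],[0,0,0.285]],[0.6,[0,0,0],[0,0,0.29]],[0.6,[0,0,0],[0,0,0]],[0,[0,0,0],[0,0,0]],[0,[0,0,0],[0,0,0]],[0,[0,0,0],[0,0,0]],[0,[0,0,0],[0,0,0]]]' 30
python3 -m crank '[[0,[0,0,0],[0,0,0]],[0,[0,0,0],[0,0,0]],[0,[0,0,0],[0,0,0]],[0,[0,0,0],[0,0,0]],[0,[0,0,0],[0,0,0]]]'
python3 -c "
from mk import *
yaw();print(ctrl.read_state()['joint_pos'])"
```

```text
time: 27.95
tcp_pos: [0.4242, 0.1716, 0.0744]
eef_rot: [[0.603, -0.797, -0.0], [-0.797, -0.603, -0.0], [0.0, 0.0, -1.0]]
ft_force: [-1.1, -1.0, 1.3]
grip_width: 0.32
finger_force: 3.6
time: 28.45
tcp_pos: [0.4242, 0.1715, 0.0744]
eef_rot: [[0.604, -0.797, -0.0], [-0.797, -0.604, -0.0], [0.0, 0.0, -1.0]]
ft_force: [-0.7, 0.2, -0.5]
grip_width: 0.319
finger_force: 29.9
YAW -142.85 [-0.1   0.12 -0.04]
[ 7.40969734e-01  3.12645582e-01 -6.08703594e-01  1.37045413e-05
 -6.49613037e-01 -9.26153255e-02]
```

```bash

python3 -m crank '[[0,[0,0,0.045],[0,0,0]],[0,[0,0,0.045],[0,0,0]],[0,[0,0,0.045],[0,0,0]],[0,[0,0,0],[0,0,-0.268]],[0,[0.0158,-0.03465,0],[0,0,-0.268]],[0,[0.0158,-0.03465,0],[0,0,-0.268]],[0,[0.0158,-0.03465,0],[0,0,-0.268]],[0,[0.0158,-0.03465,0],[0,0,-0.268]],[0,[0.0158,-0.03465,0],[0,0,-0.268]],[0,[0.0158,-0.03465,0],[0,0,-0.268]]]'
python3 -m crank '[[0,[0.0158,-0.03465,0],[0,0,-0.268]],[0,[0.0158,-0.03465,0],[0,0,-0.268]],[0,[0.0158,-0.03465,0],[0,0,-0.268]],[0,[0.0158,-0.03465,0],[0,0,-0.268]],[0,[0,0,-0.03],[0,0,0]],[0,[0,0,-0.02],[0,0,0]],[0,[0,0,0],[0,0,0]],[0,[0,0,0],[0,0,0]]]'
python3 -c "
from mk import *
yaw();s=ctrl.read_state();print(s['joint_pos'])
im=ctrl.capture('side');t=ctrl.capture('top')
cv2.imwrite('pics/c10.png',np.hstack([cv2.resize(im[180:305,230:350,::-1],None,fx=3.3,fy=3.3),cv2.resize(t[160:285,280:400,::-1],None,fx=3.3,fy=3.3)]))
"
```

```text
time: 29.45
tcp_pos: [0.5191, -0.0377, 0.2089]
eef_rot: [[-0.291, -0.957, -0.001], [-0.957, 0.291, 0.0], [-0.0, 0.001, -1.0]]
ft_force: [-0.4, 0.4, -1.6]
grip_width: 0.318
finger_force: 30.0
time: 30.25
tcp_pos: [0.5822, -0.1749, 0.1593]
eef_rot: [[-0.735, -0.678, -0.001], [-0.678, 0.735, -0.0], [0.001, 0.0, -1.0]]
ft_force: [0.3, -0.4, -1.8]
grip_width: 0.317
finger_force: 30.0
YAW 132.73 [0.02 0.01 0.01]
[-2.56774749e-02  4.23774335e-01 -1.48902097e-01  4.92264574e-04
 -9.99137026e-01 -7.99674667e-01]
```

View pics/c10.png

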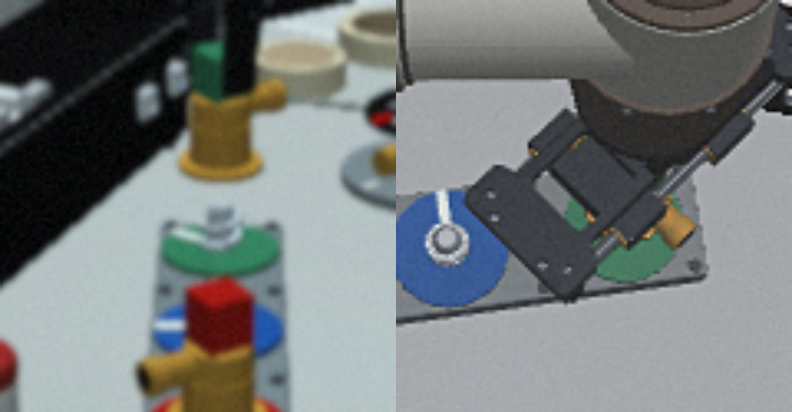

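```bash

python3 -m crank '[[0,[0,0,-0.015],[0,0,0]],[0,[0,0,-0.01],[0,0,0]],[0,[0,0,-0.005],[0,0,0]],[0,[0,0,0],[0,0,0]]]'|egrep 'tcp|ft_'
python3 -m crank '[[0,[0,0,-0.005],[0,0,0]],[0,[0,0,0],[0,0,0]]]'|egrep 'tcp|ft_'
python3 -m crank '[[0,[0,0,-0.004],[0,0,0]],[0,[0,0,0],[0,0,0]]]'|egrep 'tcp|ft_'
python3 -m crank '[[0,[0,0,-0.003],[0,0,0]],[0,[0,0,0],[0,0,0]]]'|egrep 'tcp|ft_'
```

```text
tcp_pos: [0.582, -0.1747, 0.1291]
ft_force: [-0.5, 0.4, -1.0]
tcp_pos: [0.5821, -0.1748, 0.1242]
ft_force: [-0.8, -0.2, -1.9]
tcp_pos: [0.5822, -0.1752, 0.12]
ft_force: [0.0, -2.0, -2.8]
tcp_pos: [0.5819, -0.1748, 0.117]
ft_force: [0.6, -0.0, -1.7]
```

```bash

python3 -m crank '[[0,[0,0,-0.002],[0,0,0]],[0,[0,0,0],[0,0,0]]]'|egrep 'tcp|ft_'
python3 -m crank '[[0,[0,0,-0.002],[0,0,0]],[0,[0,0,0],[0,0,0]]]'|egrep 'tcp|ft_'
python3 -m crank '[[0,[0,0,-0.0003],[0,0,-0.28]],[0,[0,0,-0.0003],[0,0,-0.28]],[0,[0,0,-0.0003],[0,0,-0.28]],[0,[0,0,-0.0003],[0,0,-0.28]],[0,[0,0,-0.0003],[0,0,-0.28]],[0,[0,0,-0.0002],[0,0,-0.28]],[0,[0,0,-0.0002],[0,0,-0.28]],[0,[0,0,-0.0003],[0,0,-0.28]],[0,[0,0,-0.0003],[0,0,-0.28]],[0,[0,0,-0.0002],[0,0,-0.28]]]'|egrep 'tcp|ft_'
python3 -c "
from mk import *
yaw()"
```

```text
tcp_pos: [0.5821, -0.1747, 0.1152]
ft_force: [-0.6, -0.4, -2.0]
tcp_pos: [0.5824, -0.1749, 0.1134]
ft_force: [0.3, 0.2, -1.8]
tcp_pos: [0.5822, -0.1749, 0.1108]
ft_force: [0.3, -0.2, -2.1]
YAW 52.16 [-0.11  0.03 -0.02]
```

```bash

python3 -m crank '[[0,[0,0,-0.0003],[0,0,-0.28]],[0,[0,0,-0.0003],[0,0,-0.28]],[0,[0,0,-0.0003],[0,0,-0.28]],[0,[0,0,-0.0002],[0,0,-0.28]],[0,[0,0,-0.0002],[0,0,-0.28]],[0,[0,0,0],[0,0,0]],[0.6,[0,0,0],[0,0,0]],[0.6,[0,0,0],[0,0,0]],[0.6,[0,0,0],[0,0,0]],[0.6,[0,0,0],[0,0,0]]]'|egrep 'tcp|ft_|eef'
python3 -m crank '[[0.6,[0,0,0],[0,0,0.285]],[0.6,[0,0,0],[0,0,0.285]],[0.6,[0,0,0],[0,0,0.285]],[0.6,[0,0,0],[0,0,0.285]],[0.6,[0,0,0],[0,0,0.285]],[0.6,[0,0,0],[0,0,0.285]],[0.6,[0,0,0],[0,0,0.285]],[0.6,[0,0,0],[0,0,0.285]],[0.6,[0,0,0],[0,0,0.285]],[0.6,[0,0,0],[0,0,0.285]]]'|egrep 'tcp|ft_'
python3 -m crank '[[0.6,[0,0,0],[0,0,0.29]],[0.6,[0,0,0],[0,0,0]],[0,[0,0,0],[0,0,0]],[0,[0,0,0],[0,0,0]],[0,[0,0,0],[0,0,0]],[0,[0,0,0],[0,0,0]],[0,[0,0,0],[0,0,0]],[0,[0,0,0],[0,0,0]],[0,[0,0,0],[0,0,0]],[0,[0,0,0],[0,0,0]]]' 30
python3 -c "
from mk import *
yaw()"
```

```text
tcp_pos: [0.5825, -0.1749, 0.1097]
eef_rot: [[-0.215, 0.977, 0.001], [0.977, 0.215, -0.0], [-0.0, 0.001, -1.0]]
ft_force: [-0.6, -0.4, -0.0]
tcp_pos: [0.5823, -0.1749, 0.1095]
ft_force: [-0.3, -0.2, 0.0]
time: 35.75
tcp_pos: [0.5823, -0.1748, 0.1094]
eef_rot: [[-0.977, -0.214, -0.0], [-0.214, 0.977, 0.0], [0.0, 0.0, -1.0]]
ft_force: [0.2, 0.4, 0.6]
grip_width: 0.316
finger_force: 30.0
YAW 102.33 [ 0.31 -0.   -0.02]
```

```bash

python3 -m crank '[[0,[0,0,-0.0003],[0,0,-0.28]],[0,[0,0,-0.0003],[0,0,-0.28]],[0,[0,0,-0.0003],[0,0,-0.28]],[0,[0,0,-0.0003],[0,0,-0.28]],[0,[0,0,-0.0003],[0,0,-0.28]],[0,[0,0,-0.0002],[0,0,-0.28]],[0,[0,0,-0.0002],[0,0,-0.28]],[0,[0,0,-0.0003],[0,0,-0.28]],[0,[0,0,-0.0003],[0,0,-0.28]],[0,[0,0,-0.0002],[0,0,-0.28]]]'|egrep 'tcp|ft_'
python3 -m crank '[[0,[0,0,-0.0003],[0,0,-0.28]],[0,[0,0,0],[0,0,0]],[0.6,[0,0,0],[0,0,0]],[0.6,[0,0,0],[0,0,0]],[0.6,[0,0,0],[0,0,0]],[0.6,[0,0,0],[0,0,0]]]'|egrep 'tcp|ft_|eef'
python3 -m crank '[[0.6,[0,0,0],[0,0,0.285]],[0.6,[0,0,0],[0,0,0.285]],[0.6,[0,0,0],[0,0,0.285]],[0.6,[0,0,0],[0,0,0.285]],[0.6,[0,0,0],[0,0,0.285]],[0.6,[0,0,0],[0,0,0.285]],[0.6,[0,0,0],[0,0,0.285]],[0.6,[0,0,0],[0,0,0.285]],[0.6,[0,0,0],[0,0,0.285]],[0.6,[0,0,0],[0,0,0.285]]]'|egrep 'tcp|ft_'
python3 -m crank '[[0.6,[0,0,0],[0,0,0.29]],[0.6,[0,0,0],[0,0,0]],[0,[0,0,0],[0,0,0]],[0,[0,0,0],[0,0,0]],[0,[0,0,0],[0,0,0]],[0,[0,0,0],[0,0,0]],[0,[0,0,0],[0,0,0]],[0,[0,0,0],[0,0,0]],[0,[0,0,0],[0,0,0]],[0,[0,0,0],[0,0,0]]]' 30
python3 -c "
from mk import *
yaw()"
```

```text
tcp_pos: [0.582, -0.1747, 0.1069]
ft_force: [0.3, 0.9, 0.9]
tcp_pos: [0.5823, -0.1749, 0.1064]
eef_rot: [[-0.244, 0.97, -0.0], [0.97, 0.244, -0.0], [-0.0, -0.0, -1.0]]
ft_force: [-0.7, -0.1, 0.3]
tcp_pos: [0.5823, -0.1749, 0.1064]
ft_force: [0.4, 0.1, -0.6]
time: 39.35
tcp_pos: [0.5823, -0.1748, 0.1065]
eef_rot: [[-0.97, -0.243, -0.0], [-0.243, 0.97, 0.0], [0.0, 0.0, -1.0]]
ft_force: [-0.3, -0.0, 0.3]
grip_width: 0.318
finger_force: 30.0
YAW 104.05 [0.05 0.03 0.02]
```

```bash

python3 -m crank '[[0,[0,0,-0.0003],[0,0,-0.28]],[0,[0,0,-0.0003],[0,0,-0.28]],[0,[0,0,-0.0003],[0,0,-0.28]],[0,[0,0,-0.0003],[0,0,-0.28]],[0,[0,0,-0.0003],[0,0,-0.28]],[0,[0,0,-0.0002],[0,0,-0.043]],[0,[0,0,0],[0,0,0]],[0,[0,0,0],[0,0,0]]]'
python3 -c "
from mk import *
yaw()"
python3 -m crank '[[0.7,[0,0,0],[0,0,0]],[0.7,[0,0,0],[0,0,0]],[0.7,[0,0,0],[0,0,0]],[0.7,[0,0,0],[0,0,0]],[0.7,[0,0,0],[0,0,0]],[0.7,[0,0,0.02],[0,0,0]],[0.7,[0,0,0.04],[0,0,0]],[1,[0,0,0.04],[0,0,0]],[1,[-0.04,0,0],[0,0,0]],[1,[-0.04,0,0],[0,0,0]]]'
python3 -m crank '[[1,[-0.04,-0.03,0],[0,0,0]],[1,[-0.02,-0.03,0],[0,0,0]],[1,[0,0,0],[0,0,0]],[1,[0,0,0],[0,0,0]]]'
python3 -c "
from mk import *
yaw();print(ctrl.read_state()['joint_pos'])
im=ctrl.capture('side');t=ctrl.capture('top')
cv2.imwrite('pics/c11.png',np.hstack([cv2.resize(im[200:345,230:350,::-1],None,fx=3.2,fy=3.2),cv2.resize(t[180:325,170:400,::-1],None,fx=1.7,fy=3.2)[:,:400]]))
cv2.imwrite('pics/c11.png',np.vstack([cv2.resize(im[230:345,230:350,::-1],None,fx=2.5,fy=2.5)[:, :],cv2.resize(t[190:280,200:320,::-1],None,fx=2.5,fy=2.5)]))
cv2.imwrite('pics/c12.png',cv2.resize(t[180:325,190:410,::-1],None,fx=3.6,fy=3.6,interpolation=cv2.INTER_CUBIC))
"
```

```text
time: 40.15
tcp_pos: [0.5824, -0.1749, 0.105]
eef_rot: [[-0.89, 0.457, 0.0], [0.457, 0.89, -0.0], [-0.0, 0.0, -1.0]]
ft_force: [0.2, 0.2, 1.8]
grip_width: 0.316
finger_force: 30.0
YAW 62.83 [0.05 0.06 0.01]
time: 41.15
tcp_pos: [0.5025, -0.1748, 0.2058]
eef_rot: [[-0.889, 0.458, 0.003], [0.458, 0.889, 0.0], [-0.003, 0.001, -1.0]]
ft_force: [-0.8, 1.0, -0.1]
grip_width: 0.89
finger_force: 0.0
time: 41.55
tcp_pos: [0.442, -0.2354, 0.2051]
eef_rot: [[-0.888, 0.46, 0.001], [0.46, 0.888, -0.0], [-0.001, 0.0, -1.0]]
ft_force: [0.1, 0.1, -0.2]
grip_width: 0.999
finger_force: 0.0
YAW 62.63 [-0.07 -0.02  0.01]
[-1.64560515e-01  2.04937212e-01 -3.46050267e-01 -3.85381605e-05
 -1.01885368e+00 -1.88388804e+00]
```

View pics/c12.png

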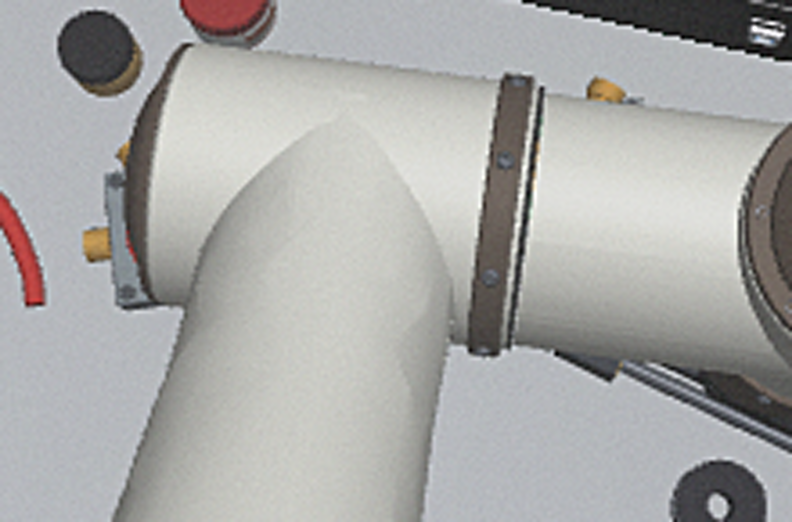

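```bash

python3 -m crank '[[1,[0.0014,-0.0272,0],[0,0,-0.137]],[1,[0.0014,-0.0272,0],[0,0,-0.137]],[1,[0.0014,-0.0272,0],[0,0,-0.137]],[1,[0.0014,-0.0272,0],[0,0,-0.137]],[1,[0.0014,-0.027,0],[0,0,-0.137]],[1,[0,0,-0.03],[0,0,0]],[1,[0,0,-0.03],[0,0,0]],[1,[0,0,0],[0,0,0]]]'
python3 -c "
from mk import *
yaw()"
```

```text
time: 42.45
tcp_pos: [0.4475, -0.3688, 0.14]
eef_rot: [[-0.683, 0.73, -0.009], [0.73, 0.683, 0.005], [0.01, -0.003, -1.0]]
ft_force: [0.3, 0.6, -1.0]
grip_width: 0.997
finger_force: 0.0
YAW 43.1 [-0.07  0.03  0.02]
```

```bash

python3 -m crank '[[1,[0,0,-0.02],[0,0,0]],[1,[0,0,0],[0,0,0]],[1,[0,0,0],[0,0,0]]]'|grep -A1 tcp
python3 -m crank '[[1,[0,0,-0.02],[0,0,0]],[1,[0,0,-0.02],[0,0,0]],[1,[0,0,0],[0,0,0]],[1,[0,0,0],[0,0,0]]]'
python3 -c "
from mk import *
yaw()"
```

```text
tcp_pos: [0.4502, -0.3706, 0.1258]
eef_rot: [[-0.684, 0.729, 0.001], [0.729, 0.684, -0.001], [-0.001, -0.0, -1.0]]
time: 43.15
tcp_pos: [0.4502, -0.371, 0.0862]
eef_rot: [[-0.684, 0.73, 0.001], [0.73, 0.684, -0.001], [-0.002, 0.0, -1.0]]
ft_force: [-0.1, -0.6, 0.5]
grip_width: 1.002
finger_force: 0.0
YAW 43.14 [-0.12 -0.04 -0.03]
```

```bash

python3 -m crank '[[0,[-0.001,0,-0.001],[0,0,0]],[0,[0,0,0],[0,0,0]],[0,[0,0,0],[0,0,0]],[0,[0,0,0],[0,0,0]],[0,[0,0,0],[0,0,0]],[0,[0,0,0],[0,0,0]],[0,[0,0,0],[0,0,0]],[0,[0,0,0],[0,0,0]],[0,[0,0,0],[0,0,0]],[0,[0,0,0],[0,0,0]]]' 40
python3 -m crank '[[0,[0,0,0],[0,0,0]],[0,[0,0,0],[0,0,0]],[0,[0,0,0],[0,0,0]],[0,[0,0,0],[0,0,0]]]'
python3 -c "
from mk import *
yaw()"
```

```text
time: 44.15
tcp_pos: [0.4485, -0.3705, 0.0837]
eef_rot: [[-0.683, 0.73, 0.0], [0.73, 0.683, 0.0], [-0.0, 0.0, -1.0]]
ft_force: [0.9, 2.2, -0.4]
grip_width: 0.295
finger_force: 39.8
time: 44.55
tcp_pos: [0.4485, -0.3705, 0.0837]
eef_rot: [[-0.683, 0.73, 0.0], [0.73, 0.683, 0.0], [-0.0, 0.0, -1.0]]
ft_force: [1.9, 2.8, -0.3]
grip_width: 0.293
finger_force: 39.8
YAW 43.09 [ 0.76 -0.59  0.07]
```

```bash

python3 -m crank '[[0,[0.0004,0.0006,0],[0,0,0.272]],[0,[0,0,0],[0,0,0.272]],[0,[0,0,0],[0,0,0.272]],[0,[0,0,0],[0,0,0.272]],[0,[0,0,0],[0,0,0.272]],[0,[0,0,0],[0,0,0.272]],[0,[0,0,0],[0,0,0.272]],[0,[0,0,0],[0,0,0.272]],[0,[0,0,0],[0,0,0.272]],[0,[0,0,0],[0,0,0.272]]]'|grep ft
python3 -m crank '[[0,[0,0,0],[0,0,0.272]],[0,[0,0,0],[0,0,0.272]],[0,[0,0,0],[0,0,0.272]],[0,[0,0,0],[0,0,0.272]],[0,[0,0,0],[0,0,0.272]],[0,[0,0,0],[0,0,0.272]],[0,[0,0,0],[0,0,0.272]],[0,[0,0,0],[0,0,0.272]],[0,[0,0,0],[0,0,0.272]],[0,[0,0,0],[0,0,0.272]]]'|grep ft
python3 -m crank '[[0,[0,0,0],[0,0,0.272]],[0,[0,0,0],[0,0,0.272]],[0,[0,0,0],[0,0,0.272]],[0,[0,0,0],[0,0,0.272]],[0,[0,0,0],[0,0,0.272]],[0,[0,0,0],[0,0,0]],[0,[0,0,0],[0,0,0]]]'
python3 -c "
from mk import *
yaw()"
```

```text
ft_force: [-0.3, -15.4, -6.9]
ft_force: [5.9, -16.6, -12.5]
time: 47.25
tcp_pos: [0.4527, -0.3738, 0.0838]
eef_rot: [[0.848, -0.53, 0.009], [-0.53, -0.848, -0.007], [0.011, 0.001, -1.0]]
ft_force: [9.1, -11.8, -11.2]
grip_width: 0.294
finger_force: 39.9
YAW -122.01 [-3.05 -2.08  0.09]
```

```bash

python3 -m crank '[[0,[0.003,-0.003,0],[0,0,0]],[0,[0,0,0],[0,0,0]],[1,[0,0,0],[0,0,0]],[1,[0,0,0],[0,0,0]],[1,[0,0,0],[0,0,0]],[1,[0,0,0],[0,0,0]],[1,[0,0,0],[0,0,0]],[1,[0,0,0],[0,0,0]],[1,[0,0,0.02],[0,0,0]],[1,[0,0,0.04],[0,0,0]]]'
python3 -m crank '[[1,[0,0,0.04],[0,0,0]],[1,[0,0,0.04],[0,0,0]],[1,[-0.03,-0.03,0],[0,0,0]],[1,[-0.03,-0.03,0],[0,0,0]],[1,[-0.03,-0.03,0],[0,0,0]],[1,[-0.03,-0.03,0],[0,0,0]],[1,[-0.03,-0.03,0],[0,0,0]],[1,[-0.03,-0.03,0],[0,0,0]],[1,[-0.03,-0.03,0],[0,0,0]],[1,[0,0,0],[0,0,0]]]'
python3 -c "
from mk import *
im=ctrl.capture('side');t=ctrl.capture('top')
cv2.imwrite('pics/c13.png',cv2.resize(t[200:325,210:495,::-1],None,fx=2.8,fy=2.8,interpolation=cv2.INTER_CUBIC))
P=lambda p:pt2px('top',p)
for n,c,z in(('red',(.556,.0515),.0303),('green',(.5824,-.1765),.0307)):
  print(n)
"
```

```text
time: 48.25
tcp_pos: [0.4495, -0.3719, 0.1411]
eef_rot: [[0.847, -0.532, -0.008], [-0.532, -0.847, 0.004], [-0.009, 0.0, -1.0]]
ft_force: [0.2, -0.0, -0.1]
grip_width: 0.936
finger_force: 0.0
time: 49.25
tcp_pos: [0.2381, -0.5856, 0.2232]
eef_rot: [[0.844, -0.536, -0.001], [-0.536, -0.844, 0.0], [-0.001, 0.0, -1.0]]
ft_force: [0.5, 0.3, -1.4]
grip_width: 0.998
finger_force: 0.0
red
green
```

View pics/c13.png

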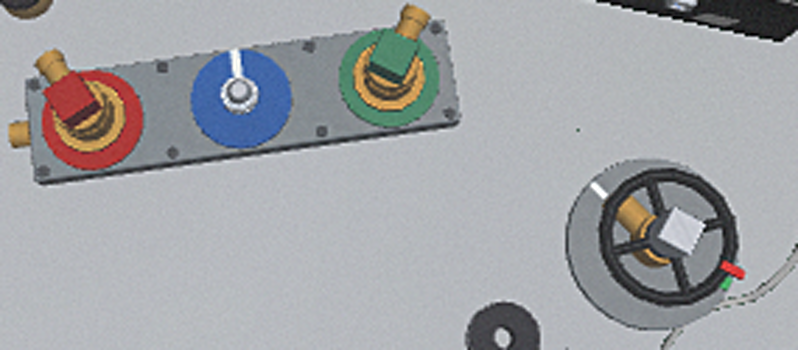

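```bash
python3 -c "
from mk import *
t=ctrl.capture('top')
c=np.array([.4517,-.3749])
for col,z in(('red',.061),('green',.0105)):
  for p,a,m in blobs(t,col,4):
    if 455<p[0]<485 and 280<p[1]<315:
      w=px2pt('top',*p,z)[:2]-c;print(col,p,a,np.degrees(np.arctan2(w[1],w[0])),np.hypot(*w))
"
```

```text
red [471.     295.8125] 32 -121.63846813259856 0.04932185103312371
green [468.66666667 300.66666667] 12 -121.7604255743533 0.06098301735053366
```

```bash
python3 -c "
from mk import *
f=lambda d:np.degrees(np.arctan2(d[1],d[0])).round(1)
im=ctrl.capture('side').astype(int)
for n,c,a in(('red',(.556,.0525),40),('green',(.5823,-.1755),-27)):
  q=pt2px('side',[*c,.029]);P=[]
  for v in range(int(q[1])-25,int(q[1])+25):
    for u in range(int(q[0])-35,int(q[0])+35):
      w=px2pt('side',u,v,.029)[:2]-c
      if im[v,u].min()>130 and .029<np.hypot(*w)<.0385 and abs(f(w)-a)<30:P.append(w)
  P=np.array(P);print(n,len(P),f(P.mean(0)) if len(P) else None)
# pipe tips in top view: brass blobs
t=ctrl.capture('top')
for p,a,m in blobs(t,'brass',10):
  if 215<p[0]<370 and 195<p[1]<250:
    for c in((.5563,.0507),(.583,-.1776)):
      w=px2pt('top',*p,.07)[:2]-c
      if np.hypot(*w)<.06:print(p,a,f(w),np.hypot(*w))
"
```

```text
red 14 35.5
green 2 -30.9
[356.67777778 207.5       ] 90 -26.5 0.03606679958011716
[348.36597938 229.51546392] 194 167.3 0.014562724897834367
[228.21176471 223.12941176] 85 34.2 0.0408321525713302
[345.93939394 229.51515152] 33 149.8 0.016267583460636836
[244.01382488 242.64516129] 217 -130.5 0.013078362267572943
[241.71428571 242.60714286] 28 -147.7 0.009780996572150827
[216.47368421 247.64912281] 57 110.3 0.049491732136073455
```

```bash
python3 -c "
from mk import *
t=ctrl.capture('top');h=cv2.cvtColor(t,cv2.COLOR_RGB2HSV)
# red head top face: bright red at head location
q=pt2px('top',[.5563,.0507,.1105]);print(q)
sub=np.zeros(t.shape[:2],np.uint8);u,v=map(int,q);sub[v-15:v+16,u-15:u+16]=1
b=t.astype(int)
print(t[v-12:v+13:3,u-12:u+13:3,0])
"
```

```text
[235.5398922  234.52773477]
[[118 187 186 155 182 180 177 184 180]
 [187 134 189 187 131 120 156 157 139]
 [109 117 166 167 171 150 172 172 170]
 [ 75 119 170 168 170 170  81 159 200]
 [138 131 167 169 169 168 168 215  94]
 [136 193 181 168 170 174 144  70  95]
 [133 173 177 169 186  73  79 151 101]
 [135 174 170 104  77  78 205 122 121]
 [130 173 175 204  77  85  75 144  79]]
```

```bash
python3 -c "
from bench import ctrl
print(ctrl.sign_off())"
```

```text
the job is handed in; nothing more can be done
None
```

I shut the supply valve, screwed the red and green elbows down facing their white marks (within a few degrees by my measurements; no blue elbow was out, so its stub stays bare), opened the handwheel to the green mark, and handed the job in; no verdict came back.

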